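# Unhook a parts basket from a draining stand with sprung keepers

### The arm

A 6-joint arm with a two-finger parallel gripper is mounted at the origin on a cart in front of the work surface, level with it; the furniture and walls round the work are solid. World frame = base frame: x ahead of the robot, y to its left, z up, the work surface at z = 0. Lengths are in m, angles in rad, forces in N, time in s.
With the tool pointing down it reaches from about 0.425 to 0.95 m from the base axis. Payload 14.7 kg.
Tool frame: the origin (TCP) lies between the finger pads; the fingertips stand 25 mm ahead of it and the grasp point (between the pads) lies 6 mm ahead of it; y points along the fingers, x is the direction in which the jaws open and shut, and the axes are right-handed (so a half turn about y gives the same grasp; the last joint's range is limited). The gripper opens to 85 mm and grips with 20 to 120 N. Pads are 22 mm wide; open, the fingers measure 114 mm over their backs; the gripper's body (76 mm by 85 mm) begins 54 mm behind the grasp point. The pads swing forward as they close: fully open they stand 13 mm farther back than shut.
Start: joints at [1.271, 0.48, 1.596, -0, 1.065, -0.047], TCP at [0.163, 0.629, 0.256] pointing down, gripper open.
Joint ranges: [-2.75, 2.75], [-0.82, 2.05], [0.23, 2.67], [-1.56, 4.7], [0.09, 2.69], [-2.92, 2.92]. Speed limits (rad/s): [1.89, 1.89, 2.39, 3.01, 3.01, 3.01].

### API

Orientations are given as a rotation vector (axis times angle).
In Python, from plant import ctrl gives the robot as it stands.
- The arm moves only by the shell command python3 -m jog 'ROWS' [FORCE]. ROWS is JSON, a list of rows, each a list of 7 numbers: the finger opening in m, from 0 to 0.0854, then the shift along the tool's x, y, z in m, then the turn, a rotation vector about the tool's x, y, z in rad. In form: [[claw, dx, dy, dz, rx, ry, rz], ...]. A call has 1 to 10 rows; each row shifts and turns the commanded pose from where the row before left it, along the tool's axes as they then stand; what a row does not reach is not made up. A row lasts 1/10 s, in which the tool goes at most 50 mm and 8.59 degrees, less where a joint would pass 70% of its speed; a pose out of reach is approached as far as the arm can. A call is refused whole if a number of a shift passes 0.05 or a number of a turn 0.15, either way. A call with a gripper value outside its range is refused whole. The fingers move at their own pace and stop on an object; FORCE is the grip in N (left out, the last holds). Time passes only in rows, so rows that do not move let the fingers close. It gives the time, the measured TCP pose, the force and the opening at its end, in the units of the state.
- ctrl.observe(): the state, without advancing time (a new reading comes with each control period).
- ctrl.get_image(name): name is "scene" or "top"; returns the picture (384x512x3 uint8, red, green, blue); there is no depth.
- ctrl.get_calibration(name): a dict with "intrinsics" (3x3 intrinsics, pixels), "R" (3x3) and "t" (3): a world point X has camera coordinates R X + t. Camera axes: x right, y down, z forward; pixel columns grow to the right and rows downward; lengths in m; the calibration is good to about 2 mm. A picture is of the moment at which its call begins. get_calibration takes no time and is no camera call.
- ctrl.finish_job(): hands the job in, once; it reports no verdict.
Trained networks look in the newest picture that a camera, given by its name, has taken for a name from the list of things; names that differ only in an ending like _2 or _b are one class to them, and where a whole thing is asked for, a point or a joint stands for the part that bears it (a point fixed in the world has none). Each returns a list of dicts, best first, with "conf" (0 to 1); they miss things now and then, are a little off and sometimes report something else, mostly with a low value. They report only what shows in the picture. A call takes as long as a camera call. They do not tell look-alikes from the thing itself.
- ctrl.spot_in(camera, label): "position" ([column, row] in pixels, amid what is visible of it).
- ctrl.cut_out(camera, label): "mask" (384x512 bool, what is visible of it) and "position" ([column, row] in pixels, amid what is visible of it).
- ctrl.pinpoint(camera, label): "position" ([column, row] in pixels: a listed point, or the origin of a listed thing).
The state is a dict: "time": time; "q": joint angles; "qd": joint speeds; "effort": joint torques, N m; "eef_pos": TCP position; "tool_rot": TCP orientation; "wrist_force": force on the tool from outside, world axes, zero at the start; "torque": the same for the moment, N m; "grip_width": finger opening in m.
Only numpy, scipy, OpenCV 4.12 (cv2) and the standard library are available. Lean on these libraries where they do the work, as an engineer would, in place of code of your own. Each camera call takes 0.05 s, during which the arm holds its last target.

### The job

The small wire parts basket hangs by its cross bar in the two deep upturned hooks of the draining stand. Lift it straight up until the bar clears the hook tips and is only lightly felt against the orange sprung keepers above, draw it out through the gap between tips and keepers without forcing anything, and then set it gently and upright on the floor of the dark swarf tray, with the drill chuck still in it. Leave the tray and everything else where it is.

Things in the scene. Friction and masses are not known exactly. Their poses are not given: they have to be found in the camera images.
- stand: draining stand, fixed: blue foot plate 165 x 190 x 8 mm, two blue posts behind, open side towards its own -x. Origin: on the bench under the axis of the hanging bar, midway between the hooks; y along the bar, z up. Two level seat arms 60 mm to either side carry the bar, tops at z = 154 mm. Off its seats the basket may press it with 15 N at most, the robot with 10 N.
- seat (a point): point on the stand at seat height (z = 154 mm), midway between the hooks. 72 mm to either side a steel J hook (7 mm thick, plate) has its upturned tip in front of the bar (x -18 to -10 mm) and a back strip behind it (x +10 mm), so the 12 mm bar stands in a 20 mm slot. Both tips are equally high, but that height changes and is not measured: 16 to 56 mm above this point.
- way_out (a point): point on the stand 70 mm in front (-x) of seat: drawn this far the bar is free. Over each hook tip, 15 mm above it, is the underside of an orange keeper (x -17 to +9 mm, 8 mm thick), sprung upward: 4 N/mm each, 8 mm travel, then a hard stop. So the bar meets them after 19 to 59 mm of lift and then has 3 mm under it to go out level. Back strips rise 32 mm above the tips.
- basket: steel wire basket, 56 (x) x 100 (y) x 45 mm high, walls and floor 3 mm, about 0.3 kg, axes along the stand's while it hangs. Origin: centre of its underside; z up. Two uprights (y = +-47 mm) carry a round 12 mm bar along y, axis 100 mm above the underside, 194 mm long over its end balls. The green grip block stands on the bar's middle; total height 165 mm.
- grip (a point): where to hold the basket: point inside the green grip block (24 x 24 mm, sides along the basket's x and y, 50 mm high), 20 mm under its top, on the middle axis, 145 mm above the basket's underside. Take it from above across x or y; across x leaves more room beside the hooks.
- bar_mid (a point): middle of the basket's cross bar, on its axis, 100 mm above the basket's underside; in the stand's frame at z = 160 mm while it hangs.
- chuck: pale drill chuck, 40 mm thick and 50 mm high, 0.28 kg, standing loose in the basket. Origin: centre of its underside.
- tray: dark grey open swarf tray, loose, 0.35 kg, 89 (x) x 159 (y) x 45 mm high at the rim; inside at the floor 74 x 144 mm, floor 3 mm above the bench, so the basket fits with its length along the tray's length (either way round), with 9 and 22 mm to spare on each side. Origin: centre of its underside; y along its length.
- marker: blue marker pen lying on the bench, 133 mm long, a bystander; origin at its middle.
- carton: small red carton lying on the bench, 26 x 64 x 19 mm, a bystander; origin at the centre of its underside.
- block: brown hardwood block, 40 x 55 x 18 mm, a bystander; origin at the centre of its underside.
- brush: red scrubbing brush, 85 mm long, 32 mm high, a bystander.
Things that resemble listed ones, but are neither listed nor needed, are in the scene too. Leave any green look-alike of the tray alone.

How it is judged:
On the way, in this order (a step that is already met when the one before it is completed fails the run):
1. the bar is lifted at least 15 mm off its seats, still inside the hooks (z of bar_mid in the frame of stand above 0.175 m and x of bar_mid in the frame of stand above -0.012 m), for 0.05 s.
2. the basket is drawn out over the hook tips, clear of the stand's hooks (x of bar_mid in the frame of stand below -0.045 m and z of bar_mid in the frame of stand above 0.172 m and contact force between basket and stand below 0.1 N), for 0.05 s.
At the end, for the whole second after the job is handed in: The basket stands released and at rest on the tray's floor (within 4 mm of its height, upright within 0.08 rad), the drill chuck still in it; the tray stands flat and within 30 mm of where it was, and the marker, carton, block and brush within 30 mm of where they were (z of basket in the frame of tray between 0 and 0.007 m and x of basket in the frame of tray between -0.015 and 0.015 m and y of basket in the frame of tray between -0.03 and 0.03 m and angle between each of basket, tray's own z axis and vertical below 0.08 rad and linear speed of basket below 0.02 m/s and z of chuck in the frame of basket below 0.03 m and horizontal distance between chuck and basket below 0.05 m and distance of each of tray, marker, carton, block, brush from where it was at the start of the episode below 0.03 m); the robot touches nothing.
It fails at once if more than 15 N between the basket and the stand (hooks and keepers included) once the bar is 8 mm or more off its seats (contact force between basket and stand above 15 N and z of bar_mid in the frame of stand above 0.168 m).
It fails at once if more than 60 N between the basket and the stand at any time (contact force between basket and stand above 60 N).
It fails at once if the arm or the fingers press the stand with more than 10 N (contact force between any of the arm, the fingers and stand above 10 N).
It fails at once if the basket is set or dropped hard into the tray: more than 35 N (contact force between basket and tray above 35 N).
It fails at once if a bystander is pushed away by more than 30 mm (distance of any of marker, carton, block, brush from where it was at the start of the episode above 0.03 m).
It also fails if it takes over 48 s, if anything falls off the work surface, if the arm or the gripper's body presses on something with over 40 N, if the wrist force passes 120 N, or if a joint passes its speed limit or range.

## Working session

There is one attempt and no reset: what is moved stays moved. The work goes in short steps, Python scripts to look and compute and a shell command to move; the robot and the scene stay as the last step left them, time stands still between calls to the robot, and variables do not carry over. Pictures are saved under pics/ and viewed, and the job is handed in when it is done.

```bash
ls; mkdir -p pics
python3 - <<'E'
from plant import ctrl
import cv2,numpy as np
o=ctrl.observe();print({k:np.round(v,3) for k,v in o.items()})
for n in("scene","top"):
    im=ctrl.get_image(n);cv2.imwrite(f"pics/{n}0.png",cv2.resize(im[:,:,::-1],(800,600),interpolation=cv2.INTER_CUBIC))
    c=ctrl.get_calibration(n);print(n,c)
    for l in("stand","basket","tray","chuck","marker","carton","block","brush","grip","bar_mid","seat","way_out"):
        print(l,[(np.round(d["position"]).astype(int).tolist(),round(d["conf"],2)) for d in ctrl.pinpoint(n,l)][:4])
E
```

```text
pics
{'time': np.float64(0.0), 'q': array([ 1.271,  0.481,  1.597, -0.   ,  1.065, -0.047]), 'qd': array([ 0.   ,  0.   ,  0.001, -0.001, -0.001, -0.002]), 'effort': array([-4.0000e-03, -9.5064e+01, -4.3018e+01, -0.0000e+00,  1.2000e-02,
       -0.0000e+00]), 'eef_pos': array([0.162, 0.629, 0.256]), 'tool_rot': array([-1.319, -1.02 ,  1.022]), 'wrist_force': array([-0.485, -0.322, -0.357]), 'torque': array([ 0.074, -0.022, -0.06 ]), 'grip_width': np.float64(0.085)}
scene {'intrinsics': array([[428.98046826,   0.        , 260.04879016],
       [  0.        , 428.98046826, 186.13744353],
       [  0.        ,   0.        ,   1.        ]]), 'R': array([[ 0.72221452, -0.69152622, -0.01405988],
       [-0.38741146, -0.38759706, -0.83646929],
       [ 0.57299088,  0.60955723, -0.54783341]]), 't': array([-0.12541353,  0.41958933,  0.7797567 ])}
stand [([368, 253], 0.91), ([372, 229], 0.47)]
basket [([374, 232], 0.88)]
tray [([269, 237], 0.83), ([167, 198], 0.65), ([386, 188], 0.57)]
chuck [([373, 232], 0.53)]
marker [([311, 291], 0.65)]
carton []
block [([345, 304], 0.69), ([307, 293], 0.59
[... 296 characters left out ...]
    ,   0.        ,   1.        ]]), 'R': array([[-1.37737793e-03, -9.99979950e-01,  6.18079199e-03],
       [-9.95156731e-01,  7.63162662e-04, -9.82980102e-02],
       [ 9.82913224e-02, -6.28625026e-03, -9.95137829e-01]]), 't': array([0.28538947, 0.49231859, 1.29553418])}
stand [([348, 148], 0.82), ([376, 215], 0.44)]
basket [([354, 148], 0.61)]
tray [([263, 201], 0.95), ([137, 239], 0.68)]
chuck [([353, 145], 0.74)]
marker [([341, 229], 0.59)]
carton [([299, 253], 0.51), ([370, 132], 0.51)]
block [([375, 218], 0.63)]
brush [([194, 247], 0.91)]
grip [([363, 136], 0.71), ([369, 133], 0.7)]
bar_mid [([362, 136], 0.64), ([351, 147], 0.19)]
seat [([362, 141], 0.65)]
way_out [([359, 167], 0.93)]
```

View pics/scene0.png

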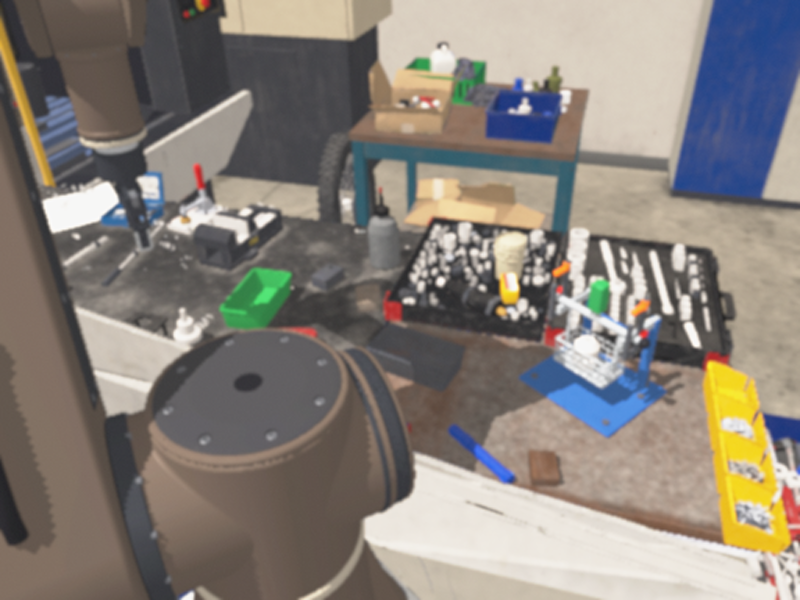

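View pics/top0.png

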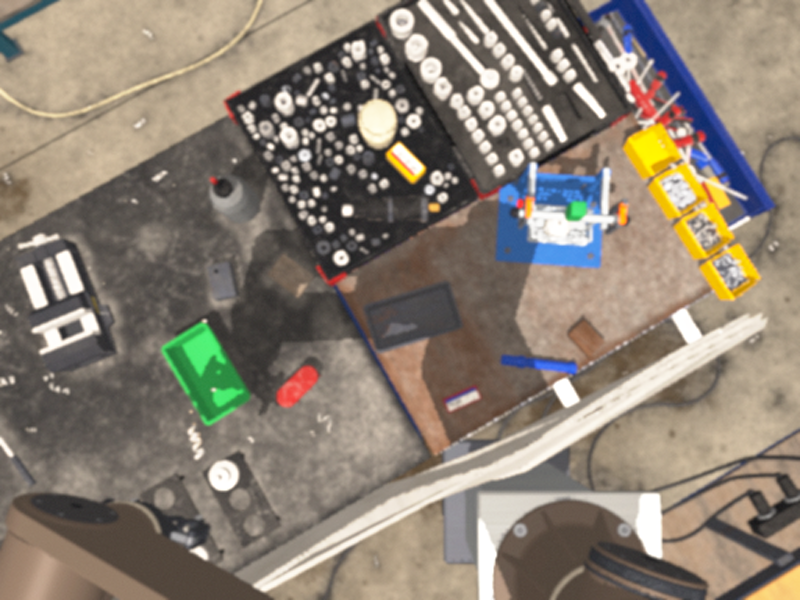

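The dark tray is at (413,317) in the enlarged top view and the green look-alike at (205,372). The stand, with the basket and its green grip, is at (565,215). Next I'll triangulate and take close crops.

```bash
cat > h.py <<'E'
import numpy as np,cv2
from plant import ctrl
C={n:ctrl.get_calibration(n) for n in("scene","top")}
def ray(n,p):
    c=C[n];d=c["R"].T@np.linalg.inv(c["intrinsics"])@np.array([p[0],p[1],1.]);return -c["R"].T@c["t"],d/np.linalg.norm(d)
def atz(n,p,z):
    o,d=ray(n,p);return o+d*(z-o[2])/d[2]
def tri(ps,pt):
    A=[];b=[]
    for n,p in(("scene",ps),("top",pt)):
        o,d=ray(n,p);M=np.eye(3)-np.outer(d,d);A.append(M);b.append(M@o)
    return np.linalg.lstsq(np.vstack(A),np.hstack(b),rcond=None)[0]
def proj(n,X):
    c=C[n];v=c["intrinsics"]@(c["R"]@np.array(X)+c["t"]);return v[:2]/v[2]
E
python3 - <<'E'
from h import *
im=ctrl.get_image("scene")
def crop(im,x0,y0,x1,y1,s,f): cv2.imwrite(f,cv2.resize(im[y0:y1,x0:x1,::-1],None,fx=s,fy=s,interpolation=cv2.INTER_CUBIC))
crop(im,325,150,435,285,4.4,"pics/s_stand.png")
im=ctrl.get_image("top")
crop(im,310,90,420,180,7,"pics/t_stand.png"); crop(im,225,170,305,235,8,"pics/t_tray.png")
np.set_printoptions(precision=3,suppress=True)
for l in("grip","bar_mid","seat","way_out","stand","basket","tray","chuck"):
    ctrl.get_image("scene");a=ctrl.pinpoint("scene",l);ctrl.get_image("top");b=ctrl.pinpoint("top",l)
    if a and b:print(l,a[0]["position"],b[0]["position"],tri(a[0]["position"],b[0]["position"]),[atz("top",d["position"],dict(grip=.205,bar_mid=.16,seat=.154,way_out=.154,stand=0,basket=.06,tray=0,chuck=.063)[l]) for d in b[:2]])
m=ctrl.cut_out("top","tray")
for d in m[:2]:print(d["conf"],d["position"],cv2.minAreaRect(np.argwhere(d["mask"])[:,::-1].astype(np.float32)))
m=ctrl.cut_out("top","stand")
for d in m[:2]:print(d["conf"],d["position"],cv2.minAreaRect(np.argwhere(d["mask"])[:,::-1].astype(np.float32)))
E
```

```text
grip [386.0, 188.3] [369.4, 134.6] [0.612 0.02  0.202] [array([0.61 , 0.022, 0.205])]
bar_mid [381.8, 204.0] [359.9, 136.6] [0.621 0.029 0.146] [array([0.615, 0.035, 0.16 ])]
seat [377.9, 204.7] [368.9, 132.5] [0.618 0.021 0.154] [array([0.627, 0.011, 0.154]), array([0.603, 0.023, 0.154])]
way_out [359.5, 215.8] [361.5, 165.8] [0.541 0.033 0.152] [array([0.542, 0.032, 0.154])]
stand [369.8, 253.1] [352.3, 145.5] [ 0.62   0.026 -0.012] [array([0.624, 0.023, 0.   ])]
basket [374.7, 233.0] [356.4, 146.1] [0.609 0.025 0.063] [array([0.61 , 0.024, 0.06 ]), array([ 0.643, -0.014,  0.06 ])]
tray [270.5, 234.8] [265.7, 199.4] [ 0.471  0.269 -0.006] [array([0.47, 0.27, 0.  ]), array([0.356, 0.629, 0.   ])]
chuck [371.6, 229.1] [350.7, 145.7] [0.611 0.039 0.066] [array([0.611, 0.04 , 0.063])]
0.78 [134.4, 238.1] ((131.86766052246094, 238.77940368652344), (58.48101806640625, 34.29971694946289), 59.036251068115234)
0.66 [265.8, 201.1] ((264.0688171386719, 202.22935485839844), (33.04500961303711, 59.002105712890625), 73.3007583618164)
0.98 [354.6, 129.8] ((359.55584716796875, 137.21827697753906), (81.79161071777344, 64.33609008789062), 4.085616588592529)
```

View pics/s_stand.png

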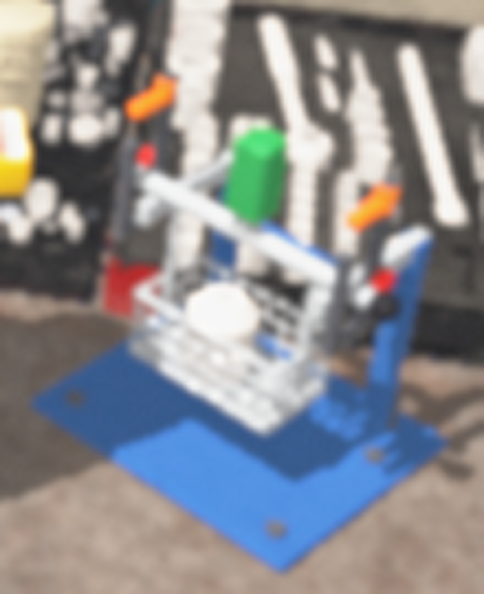

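View pics/t_stand.png

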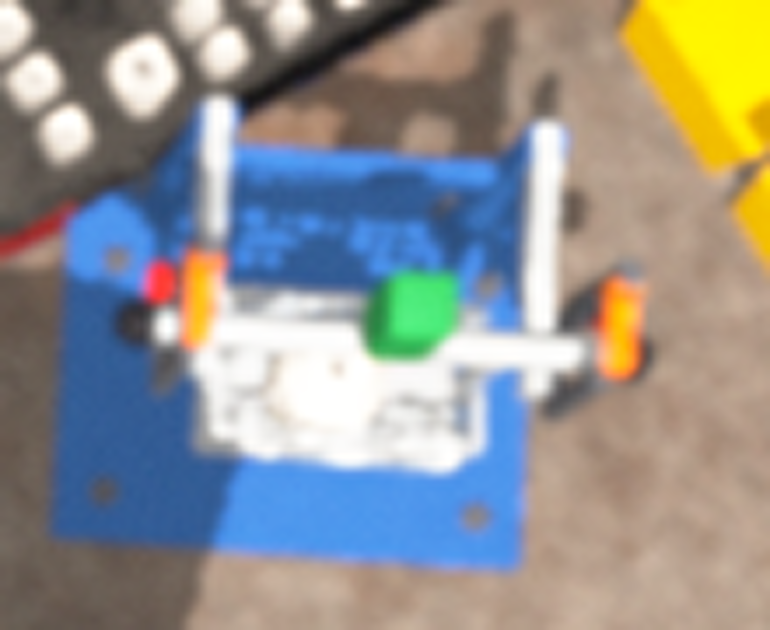

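View pics/t_tray.png

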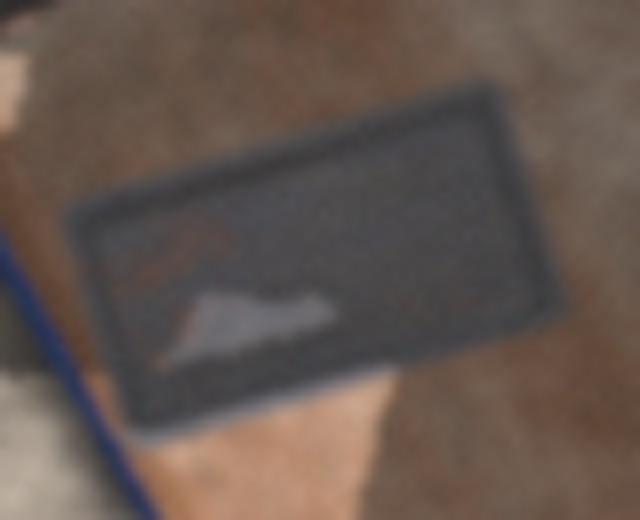

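Run:
```python
from h import *
np.set_printoptions(precision=4,suppress=True)
S=lambda a,b:np.array([325+a/4.4,150+b/4.4]);T=lambda a,b:np.array([310+a/7,90+b/7]);Q=lambda a,b:np.array([225+a/8,170+b/8])
KL=tri(S(150,98),T(203,298));KR=tri(S(375,207),T(621,328))
print("keepers",KL,KR,(KL+KR)/2,"yaw",np.degrees(np.arctan2(-(KL-KR)[0],(KL-KR)[1])),np.linalg.norm(KL-KR))
BL=tri(S(150,185),T(165,327));print("barLend?",BL)
a,b=atz("top",T(52,537),.008),atz("top",T(520,568),.008);print("plate front",a,b,np.linalg.norm(a-b),"yaw",np.degrees(np.arctan2(-(a-b)[0],(a-b)[1])))
a,b=atz("scene",S(35,402),.008),atz("scene",S(285,570),.008);c=atz("scene",S(442,440),.008);print("scene plate",a,b,c,np.linalg.norm(a-b),np.linalg.norm(c-b),"yaw",np.degrees(np.arctan2(-(a-b)[0],(a-b)[1])),np.degrees(np.arctan2((c-b)[1],(c-b)[0])))
# grip top face centre
print("griptop", atz("top",T(420,300),.224), tri(S(263,138),T(420,300)))
cs=[atz("top",Q(*p),.045) for p in((68,215),(490,85),(560,310),(140,437))];cs=np.array(cs);print(cs,cs.mean(0),[np.linalg.norm(cs[i]-cs[(i+1)%4]) for i in range(4)])
for i,j in((0,1),(3,2)):
    d=cs[i]-cs[j];print("tray yaw (y axis)",np.degrees(np.arctan2(-d[0],d[1])))
```

```text
keepers [0.6134 0.097  0.214 ] [ 0.6042 -0.0477  0.2136] [0.6088 0.0246 0.2138] yaw -3.6500458548744015 0.14501980426774752
barLend? [0.6194 0.0971 0.1507]
plate front [0.5614 0.1237 0.008 ] [ 0.5488 -0.0645  0.008 ] 0.18866814703216425 yaw -3.8532145084696707
scene plate [0.5606 0.117  0.008 ] [ 0.5463 -0.0687  0.008 ] [ 0.7062 -0.0761  0.008 ] 0.18618502885020843 0.1601405728732887 yaw -4.429526846507327 -2.649519627487573
griptop [0.6103 0.0252 0.224 ] [0.6116 0.0237 0.2208]
[[0.4732 0.3578 0.045 ]
 [0.5176 0.2141 0.045 ]
 [0.4408 0.1909 0.045 ]
 [0.398  0.3332 0.045 ]] [0.4574 0.274  0.045 ] [np.float64(0.15039374028974178), np.float64(0.08028111311326976), np.float64(0.14860133748308227), np.float64(0.07920075822514668)]
tray yaw (y axis) 17.160635866182403
tray yaw (y axis) 16.740403267201092
```

```bash
cat >> h.py <<'E'
def rect(cx,cy,yaw,lx,ly,z):
    c,s=np.cos(yaw),np.sin(yaw);return [np.array([cx+c*a*lx/2-s*b*ly/2,cy+s*a*lx/2+c*b*ly/2,z]) for a,b in((1,1),(1,-1),(-1,-1),(-1,1))]
def overlay(n,im,polys,box,s,f):
    x0,y0,x1,y1=box;o=cv2.resize(im[y0:y1,x0:x1,::-1],None,fx=s,fy=s,interpolation=cv2.INTER_CUBIC)
    for P,col in polys:
        q=np.array([(proj(n,p)+.5-[x0,y0])*s-.5 for p in P]);cv2.polylines(o,[np.round(q).astype(np.int32)],True,col,1)
    cv2.imwrite(f,o)
E
python3 - <<'E'
from h import *
from scipy.spatial.transform import Rotation as R
np.set_printoptions(precision=3,suppress=True)
o=ctrl.observe();print(R.from_rotvec(o["tool_rot"]).as_matrix())
im=ctrl.get_image("top");im2=ctrl.get_image("scene")
t=(.462,.272,np.radians(17))
P=[(rect(*t,.089,.159,.045),(0,255,0)),(rect(*t,.074,.144,.003),(0,255,255))]
overlay("top",im,P,(225,170,305,235),8,"pics/o1.png");overlay("scene",im2,P,(220,190,310,260),8,"pics/o2.png")
E
```

```text
[[ 0.25  -0.    -0.968]
 [ 0.968 -0.     0.25 ]
 [-0.    -1.     0.   ]]
```

View pics/o1.png

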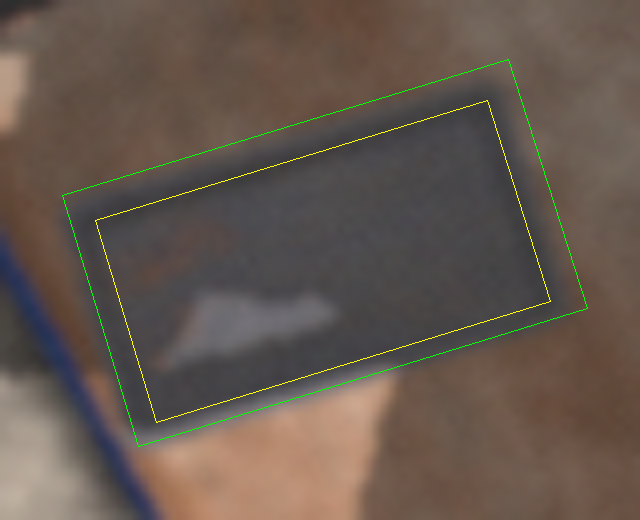

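View pics/o2.png

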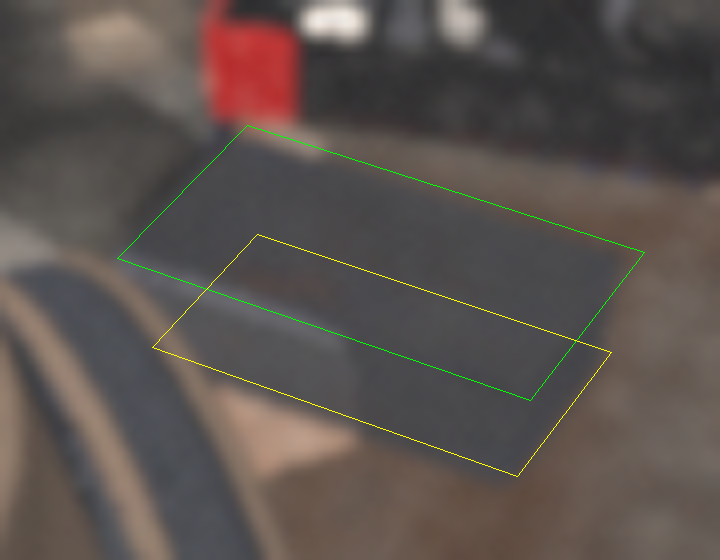

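Candidates for "tray" in the top view are the dark grey one at (264,202) px and the green one at (132,239) px; I choose the dark one. Candidates for "basket" and "grip" are the hanging basket with the green block at (369,133) px and nothing else like it. The crops confirm both.

| Item | x (m) | y (m) | Yaw | Other |
|---|---|---|---|---|
| Stand | 0.612 | 0.0245 | −3.9° | keeper underside at z ≈ 0.21 |
| Tray | 0.460 | 0.273 | 17° | |

First I turn and rise.

```bash
python3 -m jog '[[0.085,0,-0.009,0,0,0.1386,0],[0.085,0,-0.009,0,0,0.1386,0],[0.085,0,-0.009,0,0,0.1386,0],[0.085,0,-0.009,0,0,0.1386,0],[0.085,0,-0.009,0,0,0.1386,0],[0.085,0,-0.009,0,0,0.1386,0],[0.085,0,-0.009,0,0,0.1386,0],[0.085,0,-0.009,0,0,0.1386,0],[0.085,0,-0.009,0,0,0.1386,0],[0.085,0,-0.009,0,0,0.1386,0]]' 40
python3 -m jog '[[0.085,0.0245,0,-0.0286,0,0,0],[0.085,0.0245,0,-0.0286,0,0,0],[0.085,0.0245,0,-0.0286,0,0,0],[0.085,0.0245,0,-0.0286,0,0,0],[0.085,0.0245,0,-0.0286,0,0,0],[0.085,0.0245,0,-0.0286,0,0,0],[0.085,0.0245,0,-0.0286,0,0,0],[0.085,0.0245,0,-0.0286,0,0,0],[0.085,0.0245,0,-0.0286,0,0,0],[0.085,0.0245,0,-0.0286,0,0,0]]'
```

```text
time: 4.2
eef_pos: [0.1626, 0.6293, 0.3467]
tool_rot: [-1.57, 0.058, -0.058]
wrist_force: [0.1, 0.2, -0.2]
grip_width: 0.0847
time: 5.2
eef_pos: [0.3882, 0.326, 0.3465]
tool_rot: [-1.57, 0.053, -0.054]
wrist_force: [0.5, 0.8, 0.7]
grip_width: 0.0849
```

```bash
python3 -m jog '[[0.085,0.0245,0,-0.0286,0,0,0],[0.085,0.0245,0,-0.0286,0,0,0],[0.085,0.0245,0,-0.0286,0,0,0],[0.085,0.0245,0,-0.0286,0,0,0],[0.085,0.0245,0,-0.0286,0,0,0],[0.085,0.0245,0,-0.0286,0,0,0],[0.085,0.0245,0,-0.0286,0,0,0],[0.085,0.0245,0,-0.0286,0,0,0],[0.085,0.0245,0,-0.0286,0,0,0],[0.085,0.0245,0,-0.0286,0,0,0]]'
python3 -m jog '[[0.085,0,0,0,0,0,0],[0.085,0,0,0,0,0,0]]'
python3 - <<'E'
from h import *
from scipy.spatial.transform import Rotation as R
np.set_printoptions(precision=4,suppress=True)
o=ctrl.observe();M=R.from_rotvec(o["tool_rot"]).as_matrix();print(M,o["eef_pos"],o["q"])
t=np.array([.612,.0245,.211]);print("need tool",M.T@(t-o["eef_pos"]))
im=ctrl.get_image("top");cv2.imwrite("pics/t1.png",cv2.resize(im[90:190,300:430,::-1],None,fx=6,fy=6,interpolation=cv2.INTER_CUBIC))
im=ctrl.get_image("scene");cv2.imwrite("pics/s1.png",cv2.resize(im[90:290,300:450,::-1],None,fx=3,fy=3,interpolation=cv2.INTER_CUBIC))
E
```

```text
time: 6.2
eef_pos: [0.6133, 0.0239, 0.3464]
tool_rot: [-1.57, 0.053, -0.054]
wrist_force: [1.7, 0.5, -0.3]
grip_width: 0.0848
time: 6.4
eef_pos: [0.6126, 0.0247, 0.3459]
tool_rot: [-1.57, 0.055, -0.054]
wrist_force: [1.1, 1.0, 0.6]
grip_width: 0.0851
[[ 0.9976 -0.0006  0.0695]
 [-0.0695  0.0002  0.9976]
 [-0.0007 -1.      0.0001]] [0.6126 0.0247 0.3459] [-0.0092  0.3534  1.572   0.0002  1.2169  0.0604]
need tool [-0.0005  0.1349 -0.0003]
```

View pics/s1.png

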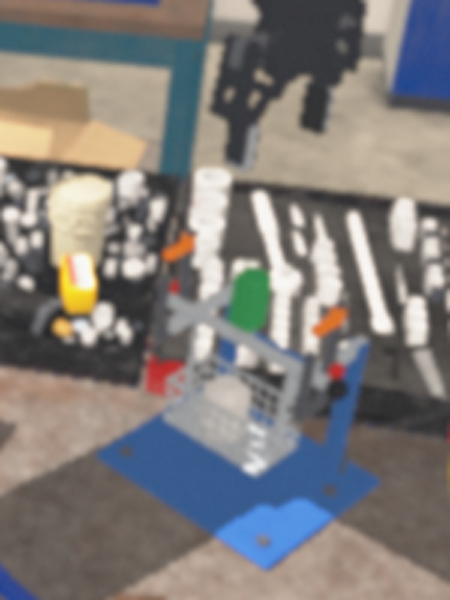

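View pics/t1.png

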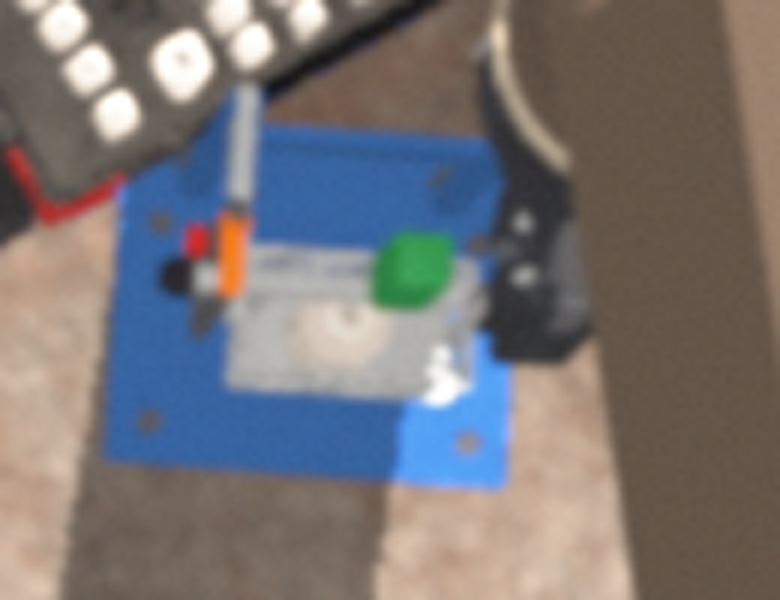

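The gripper is above the green grip at scene crop (250,295), and the fingers point down on either side of it. Next I descend 120 mm and look again.

```bash
python3 -m jog '[[0.085,-0.0005,0.02,0,0,0,0],[0.085,0,0.02,0,0,0,0],[0.085,0,0.02,0,0,0,0],[0.085,0,0.015,0,0,0,0],[0.085,0,0.015,0,0,0,0],[0.085,0,0.01,0,0,0,0],[0.085,0,0.01,0,0,0,0],[0.085,0,0.01,0,0,0,0],[0.085,0,0,0,0,0,0]]'
python3 - <<'E'
from h import *
im=ctrl.get_image("scene");cv2.imwrite("pics/s2.png",cv2.resize(im[120:270,310:440,::-1],None,fx=4,fy=4,interpolation=cv2.INTER_CUBIC))
print(ctrl.pinpoint("scene","grip")[:2])
E
```

```text
time: 7.4
eef_pos: [0.6114, 0.0256, 0.2251]
tool_rot: [-1.57, 0.055, -0.052]
wrist_force: [0.1, -0.4, -0.4]
grip_width: 0.085
[{'position': [381.0, 187.5], 'conf': 0.87}, {'position': [376.1, 233.0], 'conf': 0.59}]
```

View pics/s2.png

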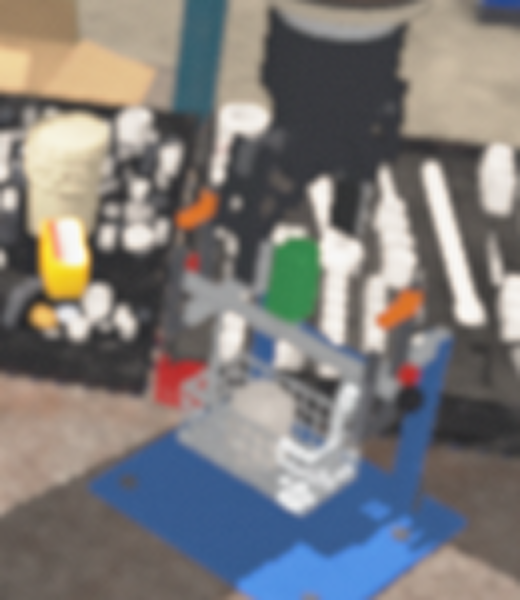

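```bash
python3 -m jog '[[0.085,0,0.007,0,0,0,0],[0.085,0,0.007,0,0,0,0],[0.04,0,0,0,0,0,0],[0.03,0,0,0,0,0,0],[0.03,0,0,0,0,0,0]]' 60
python3 -m jog '[[0.024,0,0,0,0,0,0],[0.015,0,0,0,0,0,0],[0.015,0,0,0,0,0,0]]'
python3 -m jog '[[0.015,0,0,0,0,0,0],[0.015,0,0,0,0,0,0],[0.015,0,0,0,0,0,0]]'
```

```text
time: 8.0
eef_pos: [0.6122, 0.0254, 0.2124]
tool_rot: [-1.57, 0.053, -0.054]
wrist_force: [0.0, -0.3, -0.3]
grip_width: 0.0436
time: 8.3
eef_pos: [0.6122, 0.0254, 0.2126]
tool_rot: [-1.57, 0.053, -0.054]
wrist_force: [-1.1, 0.6, 4.1]
grip_width: 0.0236
time: 8.6
eef_pos: [0.6122, 0.0254, 0.2126]
tool_rot: [-1.57, 0.053, -0.054]
wrist_force: [-0.9, -0.2, 5.0]
grip_width: 0.023
```

The gripper closed on the block at 23 mm. Next I lift in small steps while watching the force.

```bash
python3 -m jog '[[0.015,0,-0.002,0,0,0,0],[0.015,0,-0.002,0,0,0,0],[0.015,0,-0.002,0,0,0,0],[0.015,0,0,0,0,0,0]]'
python3 -m jog '[[0.015,0,-0.002,0,0,0,0],[0.015,0,-0.002,0,0,0,0],[0.015,0,-0.002,0,0,0,0],[0.015,0,0,0,0,0,0]]'
python3 -m jog '[[0.015,0,-0.002,0,0,0,0],[0.015,0,-0.002,0,0,0,0],[0.015,0,0,0,0,0,0]]'
python3 - <<'E'
from h import *
im=ctrl.get_image("scene");cv2.imwrite("pics/s3.png",cv2.resize(im[120:270,310:440,::-1],None,fx=4,fy=4,interpolation=cv2.INTER_CUBIC))
o=ctrl.observe();print(o["wrist_force"],o["torque"],o["eef_pos"])
E
```

```text
time: 9.0
eef_pos: [0.6121, 0.0254, 0.2184]
tool_rot: [-1.57, 0.053, -0.053]
wrist_force: [-1.2, 0.3, -5.8]
grip_width: 0.0233
time: 9.4
eef_pos: [0.6122, 0.0254, 0.2247]
tool_rot: [-1.57, 0.053, -0.054]
wrist_force: [0.3, 0.6, -5.7]
grip_width: 0.0232
time: 9.7
eef_pos: [0.6122, 0.0254, 0.2286]
tool_rot: [-1.57, 0.053, -0.054]
wrist_force: [0.1, 0.7, -6.0]
grip_width: 0.0234
[ 0.10465012 -0.50977209 -5.15906763] [ 0.03094775 -0.00614883 -0.00743979] [0.61214533 0.02539622 0.22845318]
```

View pics/s3.png

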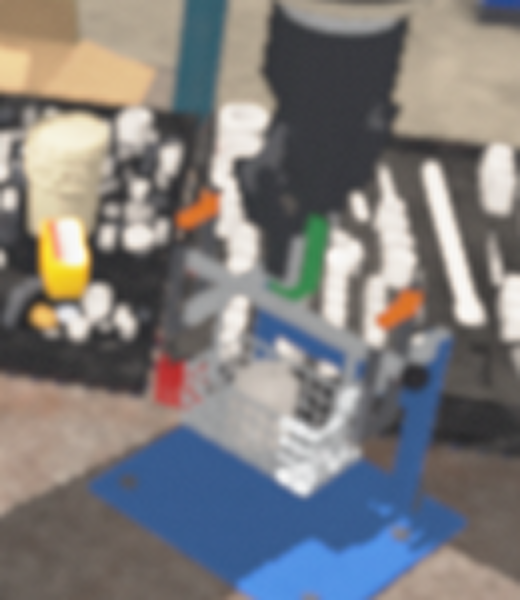

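The load reads 5.7 N, as expected for basket plus chuck. Vision puts keeper contact at about 41–45 mm of lift, so I lift to about 30 mm and then creep.

```bash
python3 -m jog '[[0.015,0,-0.002,0,0,0,0],[0.015,0,-0.002,0,0,0,0]]'; python3 -m jog '[[0.015,0,-0.002,0,0,0,0],[0.015,0,-0.002,0,0,0,0]]';python3 -m jog '[[0.015,0,-0.002,0,0,0,0],[0.015,0,-0.002,0,0,0,0],[0.015,0,-0.002,0,0,0,0],[0.015,0,0,0,0,0,0]]'
python3 - <<'E'
from h import *
im=ctrl.get_image("scene");cv2.imwrite("pics/s4.png",cv2.resize(im[140:230,340:430,::-1],None,fx=6.5,fy=6.5,interpolation=cv2.INTER_CUBIC))
E
```

```text
time: 9.95
eef_pos: [0.612, 0.0254, 0.2324]
tool_rot: [-1.57, 0.054, -0.053]
wrist_force: [-0.3, 0.8, -6.0]
grip_width: 0.0237
time: 10.15
eef_pos: [0.6121, 0.0254, 0.2365]
tool_rot: [-1.57, 0.053, -0.053]
wrist_force: [0.0, 0.8, -4.8]
grip_width: 0.0233
time: 10.55
eef_pos: [0.6122, 0.0254, 0.2426]
tool_rot: [-1.57, 0.053, -0.054]
wrist_force: [0.3, 0.6, -4.5]
grip_width: 0.0234
```

View pics/s4.png

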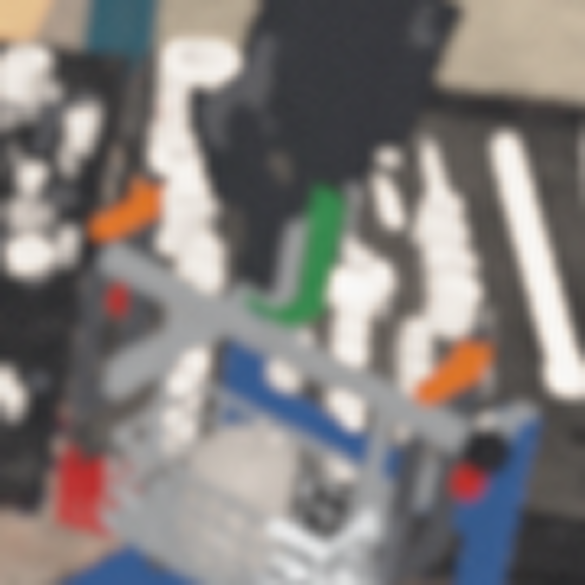

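```bash
python3 -m jog '[[0.015,0,-0.0015,0,0,0,0],[0.015,0,0,0,0,0,0]]'; python3 -m jog '[[0.015,0,-0.0015,0,0,0,0],[0.015,0,0,0,0,0,0]]';python3 -m jog '[[0.015,0,-0.0015,0,0,0,0],[0.015,0,0,0,0,0,0]]'
```

```text
time: 10.8
eef_pos: [0.6121, 0.0254, 0.2439]
tool_rot: [-1.57, 0.053, -0.053]
wrist_force: [-0.5, -0.4, -5.5]
grip_width: 0.0233
time: 11.0
eef_pos: [0.6121, 0.0254, 0.2455]
tool_rot: [-1.57, 0.053, -0.054]
wrist_force: [-0.2, -0.1, -6.5]
grip_width: 0.0234
time: 11.2
eef_pos: [0.6121, 0.0254, 0.247]
tool_rot: [-1.57, 0.053, -0.054]
wrist_force: [-0.6, -0.2, -5.8]
grip_width: 0.023
```

Lift is now 34.5 mm and there is no contact yet. From here I go 0.8 mm at a time and read the force after each step.

```bash
python3 -m jog '[[0.015,0,-0.001,0,0,0,0],[0.015,0,0,0,0,0,0]]'; python3 -m jog '[[0.015,0,-0.001,0,0,0,0],[0.015,0,0,0,0,0,0]]'
```

```text
time: 11.4
eef_pos: [0.6121, 0.0254, 0.2479]
tool_rot: [-1.57, 0.053, -0.054]
wrist_force: [0.1, 0.5, -5.5]
grip_width: 0.0235
time: 11.6
eef_pos: [0.6121, 0.0254, 0.2489]
tool_rot: [-1.57, 0.053, -0.053]
wrist_force: [-0.3, 0.2, -5.5]
grip_width: 0.0236
```

```bash
python3 -m jog '[[0.015,0,-0.0008,0,0,0,0],[0.015,0,0,0,0,0,0]]'
```

```text
time: 11.8
eef_pos: [0.6121, 0.0254, 0.2497]
tool_rot: [-1.57, 0.053, -0.053]
wrist_force: [0.9, -1.3, -5.0]
grip_width: 0.0235
```

```bash
python3 -m jog '[[0.015,0,-0.0008,0,0,0,0],[0.015,0,0,0,0,0,0]]'
```

```text
time: 12.0
eef_pos: [0.6121, 0.0254, 0.2505]
tool_rot: [-1.57, 0.053, -0.054]
wrist_force: [-0.1, 0.2, -5.7]
grip_width: 0.0233
```

```bash
python3 -m jog '[[0.015,0,-0.0008,0,0,0,0],[0.015,0,0,0,0,0,0]]'
```

```text
time: 12.2
eef_pos: [0.6121, 0.0254, 0.2513]
tool_rot: [-1.57, 0.053, -0.054]
wrist_force: [0.3, 0.1, -4.8]
grip_width: 0.0234
```

```bash
python3 -m jog '[[0.015,0,-0.0008,0,0,0,0],[0.015,0,0,0,0,0,0]]'
```

```text
time: 12.4
eef_pos: [0.6121, 0.0254, 0.2521]
tool_rot: [-1.57, 0.053, -0.054]
wrist_force: [0.2, 0.2, -5.5]
grip_width: 0.023
```

```bash
python3 -m jog '[[0.015,0,-0.0005,0,0,0,0],[0.015,0,0,0,0,0,0]]'
```

```text
time: 12.6
eef_pos: [0.6121, 0.0254, 0.2526]
tool_rot: [-1.57, 0.053, -0.053]
wrist_force: [-0.1, 1.0, -5.4]
grip_width: 0.0232
```

Lift is 40 mm and the bar is still free. I'll take a look, then carry on.

```bash
python3 - <<'E'
from h import *
im=ctrl.get_image("scene");cv2.imwrite("pics/s5.png",cv2.resize(im[140:230,340:430,::-1],None,fx=6.5,fy=6.5,interpolation=cv2.INTER_CUBIC))
E
python3 -m jog '[[0.015,0,-0.0008,0,0,0,0],[0.015,0,0,0,0,0,0]]'
```

```text
time: 12.85
eef_pos: [0.6121, 0.0254, 0.2534]
tool_rot: [-1.57, 0.053, -0.054]
wrist_force: [0.2, 0.7, -5.0]
grip_width: 0.0236
```

View pics/s5.png

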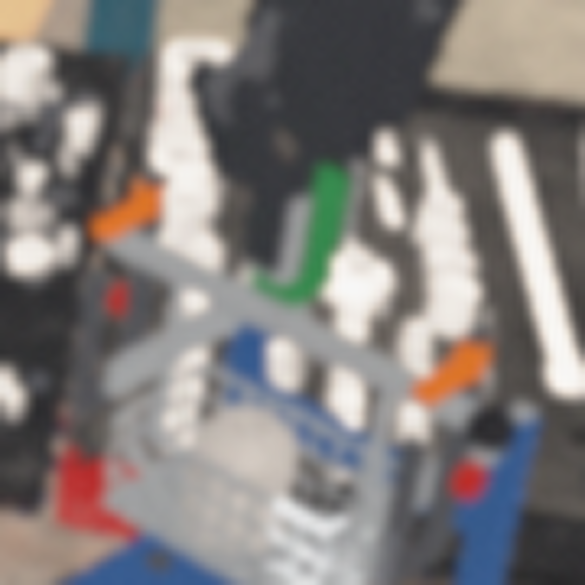

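The bar ends are now at the lower edges of both keepers, (110,240) and (425,395), so contact is close.

```bash
python3 -m jog '[[0.015,0,-0.0006,0,0,0,0],[0.015,0,0,0,0,0,0]]'
```

```text
time: 13.05
eef_pos: [0.6121, 0.0254, 0.254]
tool_rot: [-1.57, 0.053, -0.054]
wrist_force: [0.1, -0.5, -5.4]
grip_width: 0.0236
```

```bash
python3 -m jog '[[0.015,0,-0.0006,0,0,0,0],[0.015,0,0,0,0,0,0]]'
```

```text
time: 13.25
eef_pos: [0.6121, 0.0254, 0.2546]
tool_rot: [-1.57, 0.053, -0.053]
wrist_force: [0.8, -0.6, -5.5]
grip_width: 0.0233
```

```bash
python3 -m jog '[[0.015,0,-0.0006,0,0,0,0],[0.015,0,0,0,0,0,0]]'
```

```text
time: 13.45
eef_pos: [0.612, 0.0254, 0.2551]
tool_rot: [-1.57, 0.053, -0.053]
wrist_force: [0.3, 0.4, -7.4]
grip_width: 0.0232
```

```bash
python3 -m jog '[[0.015,0,0,0,0,0,0]]'
```

```text
time: 13.55
eef_pos: [0.612, 0.0254, 0.255]
tool_rot: [-1.57, 0.053, -0.053]
wrist_force: [0.7, -1.1, -6.5]
grip_width: 0.0232
```

```bash
python3 -m jog '[[0.015,0,-0.0004,0,0,0,0],[0.015,0,0,0,0,0,0]]'
```

```text
time: 13.75
eef_pos: [0.612, 0.0254, 0.2553]
tool_rot: [-1.57, 0.054, -0.053]
wrist_force: [0.9, 0.5, -9.9]
grip_width: 0.0234
```

The bar is felt on the keepers, at about 4 N beyond the weight, from TCP z ≈ 0.2549. I lower by 1.4 mm to the middle of the 3 mm gap and draw out level.

```bash
python3 -m jog '[[0.015,0,0.0014,0,0,0,0],[0.015,0,0,0,0,0,0]]'
python3 -m jog '[[0.015,-0.002,0,0,0,0,0],[0.015,-0.002,0,0,0,0,0],[0.015,-0.002,0,0,0,0,0]]'
```

```text
time: 13.95
eef_pos: [0.612, 0.0254, 0.254]
tool_rot: [-1.57, 0.053, -0.053]
wrist_force: [0.6, -0.2, -5.3]
grip_width: 0.0237
time: 14.25
eef_pos: [0.6059, 0.0258, 0.2542]
tool_rot: [-1.57, 0.053, -0.053]
wrist_force: [0.3, -0.1, -5.8]
grip_width: 0.0233
```

```bash
python3 -m jog '[[0.015,-0.002,0,0,0,0,0],[0.015,-0.002,0,0,0,0,0]]'
```

```text
time: 14.45
eef_pos: [0.6019, 0.0261, 0.2542]
tool_rot: [-1.57, 0.053, -0.053]
wrist_force: [0.1, -0.2, -6.0]
grip_width: 0.0232
```

The bar is free, with no lateral force, so I continue.

```bash
python3 -m jog '[[0.015,-0.003,0,0,0,0,0],[0.015,-0.003,0,0,0,0,0]]';python3 -m jog '[[0.015,-0.003,0,0,0,0,0],[0.015,-0.003,0,0,0,0,0]]'
```

```text
time: 14.65
eef_pos: [0.5958, 0.0265, 0.2541]
tool_rot: [-1.57, 0.053, -0.053]
wrist_force: [0.4, -0.4, -5.5]
grip_width: 0.0232
time: 14.85
eef_pos: [0.5898, 0.0269, 0.2541]
tool_rot: [-1.57, 0.053, -0.053]
wrist_force: [-0.5, 0.3, -5.4]
grip_width: 0.0237
```

```bash
python3 -m jog '[[0.015,-0.004,0,0,0,0,0],[0.015,-0.004,0,0,0,0,0]]';python3 -m jog '[[0.015,-0.005,0,0,0,0,0],[0.015,-0.005,0,0,0,0,0],[0.015,-0.005,0,0,0,0,0],[0.015,-0.005,0,0,0,0,0],[0.015,-0.005,0,0,0,0,0],[0.015,-0.005,0,0,0,0,0],[0.015,-0.005,0,0,0,0,0],[0.015,-0.005,0,0,0,0,0],[0.015,-0.005,0,0,0,0,0],[0.015,0,0,0,0,0,0]]'
```

```text
time: 15.05
eef_pos: [0.5818, 0.0275, 0.2541]
tool_rot: [-1.57, 0.053, -0.053]
wrist_force: [-0.3, 0.3, -6.0]
grip_width: 0.0233
time: 16.05
eef_pos: [0.5365, 0.0306, 0.2541]
tool_rot: [-1.57, 0.054, -0.053]
wrist_force: [0.3, 0.1, -5.9]
grip_width: 0.0235
```

The basket is out (75 mm) and clear, with no added force. Next I carry it over the tray.

```bash
python3 -m jog '[[0.015,-0.003,0,0.0075,0,0,0],[0.015,-0.006,0,0.015,0,0,0],[0.015,-0.009,0,0.0225,0,0,0],[0.015,-0.009,0,0.0225,0,0,0],[0.015,-0.009,0,0.0225,0,0,0],[0.015,-0.009,0,0.0225,0,0,0],[0.015,-0.009,0,0.0225,0,0,0],[0.015,-0.009,0,0.0225,0,0,0],[0.015,-0.009,0,0.0225,0,0,0],[0.015,-0.009,0,0.0225,0,0,0]]'
python3 -m jog '[[0.015,-0.006,0,0.0175,0,-0.03,0],[0.015,-0.0042,0,0.012,0,-0.05,0],[0.015,-0.002,0,0.0046,0,-0.06,0],[0.015,0,0,0,0,-0.06,0],[0.015,0,0,0,0,-0.06,0],[0.015,0,0,0,0,-0.06,0],[0.015,0,0,0,0,-0.0465,0],[0.015,0,0,0,0,0,0],[0.015,0,0,0,0,0,0]]'
python3 - <<'E'
from h import *
from scipy.spatial.transform import Rotation as R
np.set_printoptions(precision=4,suppress=True)
o=ctrl.observe();M=R.from_rotvec(o["tool_rot"]).as_matrix();p=o["eef_pos"];yaw=np.arctan2(M[1,0],M[0,0]);print(M,p,np.degrees(yaw))
t=(.460,.2735,np.radians(17));b=(p[0],p[1],yaw)
P=[(rect(*t,.089,.159,.045),(0,255,0)),(rect(*t,.074,.144,.003),(0,255,255)),(rect(*b,.056,.100,p[2]-.151),(255,0,255)),(rect(*b,.056,.1,p[2]-.106),(255,128,0))]
for n,bx,s in(("top",(215,150,315,240),7),("scene",(215,150,325,260),5.4)):
    im=ctrl.get_image(n);overlay(n,im,P,bx,s,f"pics/p_{n}.png");overlay(n,im,[],bx,s,f"pics/pr_{n}.png")
    print(n,[(d["position"],d["conf"]) for d in ctrl.pinpoint(n,"tray")[:2]],[(d["position"],d["conf"]) for d in ctrl.pinpoint(n,"basket")[:2]],proj(n,[p[0],p[1],p[2]-.151]))
E
```

```text
time: 17.05
eef_pos: [0.4691, 0.24, 0.2541]
tool_rot: [-1.57, 0.053, -0.053]
wrist_force: [0.4, -1.6, -5.6]
grip_width: 0.023
time: 17.95
eef_pos: [0.4593, 0.2729, 0.2541]
tool_rot: [-1.558, -0.234, 0.234]
wrist_force: [0.5, -1.1, -5.1]
grip_width: 0.0233
[[ 0.956  -0.0001 -0.2935]
 [ 0.2935 -0.      0.956 ]
 [-0.0001 -1.      0.    ]] [0.4593 0.2729 0.2541] 17.068736409678145
top [([135.6, 242.2], 0.57)] [] [265.1141 200.2807]
scene [([267.6, 235.9], 0.94), ([165.9, 198.4], 0.67)] [([264.2, 205.5], 0.75)] [266.0744 204.6215]
```

View pics/p_top.png

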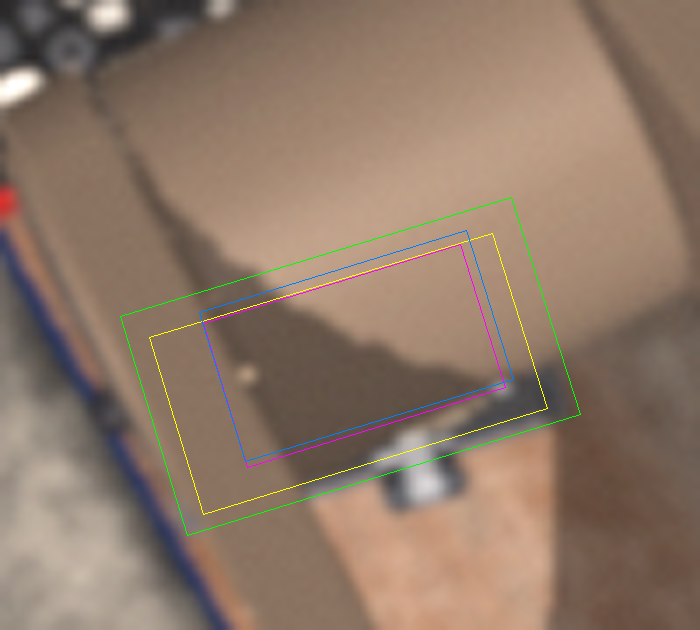

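View pics/p_scene.png

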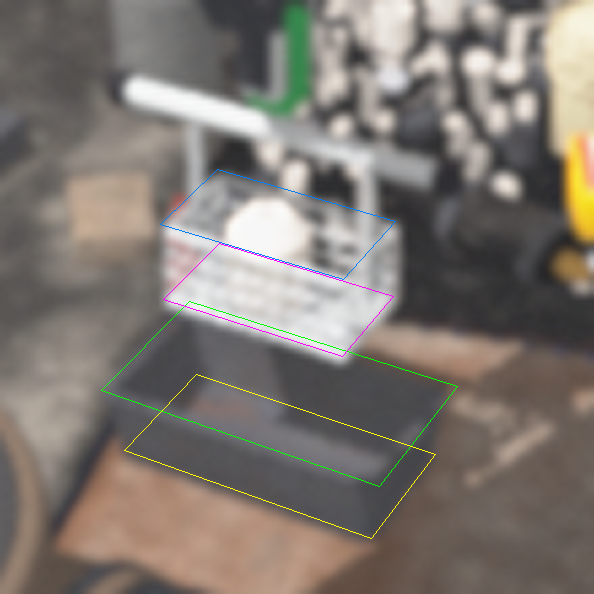

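View pics/pr_scene.png

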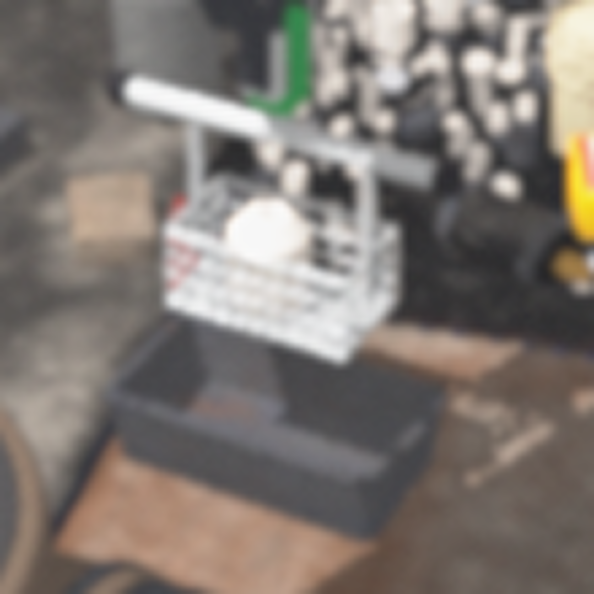

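The raw view shows the basket, with its chuck, centred over the tray and aligned with it. Both sit about 1 px below the model, so they agree with each other. I lower 85 mm and then check.

```bash
python3 -m jog '[[0.015,0,0.004,0,0,0,0],[0.015,0,0.008,0,0,0,0],[0.015,0,0.01,0,0,0,0],[0.015,0,0.01,0,0,0,0],[0.015,0,0.01,0,0,0,0],[0.015,0,0.01,0,0,0,0],[0.015,0,0.01,0,0,0,0],[0.015,0,0.006,0,0,0,0],[0.015,0,0.002,0,0,0,0],[0.015,0,0,0,0,0,0]]'
python3 - <<'E'
from h import *
im=ctrl.get_image("scene");overlay("scene",im,[],(215,150,325,260),5.4,"pics/pd.png")
E
```

```text
time: 19.25
eef_pos: [0.4595, 0.2726, 0.1839]
tool_rot: [-1.558, -0.234, 0.235]
wrist_force: [-1.1, 0.6, -5.7]
grip_width: 0.0232
```

View pics/pd.png

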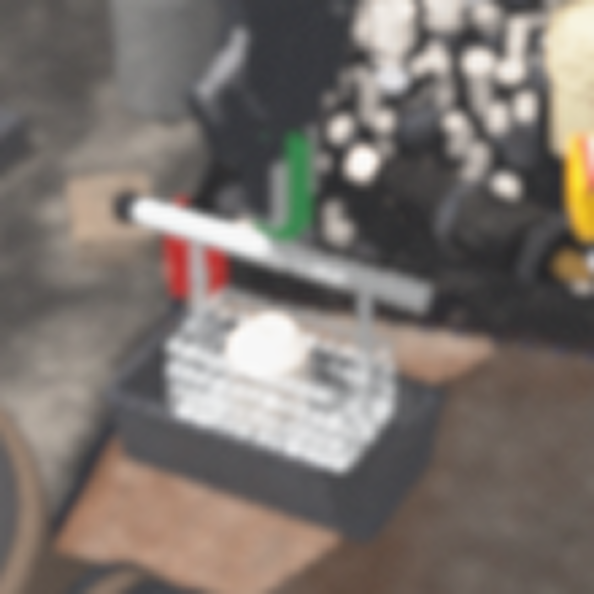

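The basket is inside the rim with margins on all sides, about 50 px at each end. I lower slowly for the last 28 mm.

```bash
python3 -m jog '[[0.015,0,0.003,0,0,0,0],[0.015,0,0.004,0,0,0,0],[0.015,0,0.004,0,0,0,0],[0.015,0,0,0,0,0,0]]'; python3 -m jog '[[0.015,0,0.003,0,0,0,0],[0.015,0,0.003,0,0,0,0],[0.015,0,0.002,0,0,0,0],[0.015,0,0,0,0,0,0]]'
```

```text
time: 19.7
eef_pos: [0.4593, 0.2725, 0.1725]
tool_rot: [-1.558, -0.234, 0.235]
wrist_force: [-0.4, -0.3, -5.6]
grip_width: 0.0232
time: 20.1
eef_pos: [0.4594, 0.2726, 0.1648]
tool_rot: [-1.558, -0.234, 0.235]
wrist_force: [-0.9, 0.1, -6.2]
grip_width: 0.0233
```

```bash
python3 -m jog '[[0.015,0,0.0015,0,0,0,0],[0.015,0,0.0015,0,0,0,0],[0.015,0,0,0,0,0,0]]'; python3 -m jog '[[0.015,0,0.0015,0,0,0,0],[0.015,0,0,0,0,0,0]]'
```

```text
time: 20.4
eef_pos: [0.4595, 0.2726, 0.1619]
tool_rot: [-1.558, -0.234, 0.234]
wrist_force: [0.3, -0.2, -4.5]
grip_width: 0.0237
time: 20.6
eef_pos: [0.4595, 0.2726, 0.1605]
tool_rot: [-1.558, -0.234, 0.234]
wrist_force: [-0.7, -0.3, -5.5]
grip_width: 0.0234
```

```bash
python3 -m jog '[[0.015,0,0.0015,0,0,0,0],[0.015,0,0,0,0,0,0]]'; python3 -m jog '[[0.015,0,0.001,0,0,0,0],[0.015,0,0,0,0,0,0]]'
```

```text
time: 20.8
eef_pos: [0.4595, 0.2726, 0.159]
tool_rot: [-1.558, -0.234, 0.234]
wrist_force: [-1.1, 0.3, -6.1]
grip_width: 0.0238
time: 21.0
eef_pos: [0.4595, 0.2726, 0.158]
tool_rot: [-1.558, -0.234, 0.234]
wrist_force: [-0.1, -0.1, -5.0]
grip_width: 0.0233
```

```bash
python3 -m jog '[[0.015,0,0.001,0,0,0,0],[0.015,0,0,0,0,0,0]]'
```

```text
time: 21.2
eef_pos: [0.4595, 0.2726, 0.157]
tool_rot: [-1.558, -0.234, 0.234]
wrist_force: [-0.3, 0.5, -5.7]
grip_width: 0.023
```

```bash
python3 -m jog '[[0.015,0,0.0008,0,0,0,0],[0.015,0,0,0,0,0,0]]'
```

```text
time: 21.4
eef_pos: [0.4595, 0.2726, 0.1562]
tool_rot: [-1.558, -0.234, 0.234]
wrist_force: [-0.9, -0.2, -6.9]
grip_width: 0.0236
```

```bash
python3 -m jog '[[0.015,0,0.0006,0,0,0,0],[0.015,0,0,0,0,0,0]]'
```

```text
time: 21.6
eef_pos: [0.4597, 0.2727, 0.1558]
tool_rot: [-1.558, -0.235, 0.234]
wrist_force: [0.6, -0.8, -2.5]
grip_width: 0.0233
```

```bash
python3 -m jog '[[0.015,0,0.0004,0,0,0,0],[0.015,0,0,0,0,0,0]]'
```

```text
time: 21.8
eef_pos: [0.4599, 0.2727, 0.1558]
tool_rot: [-1.558, -0.235, 0.234]
wrist_force: [-1.1, -1.3, 5.4]
grip_width: 0.0233
```

```bash
python3 -m jog '[[0.015,0,0.0004,0,0,0,0],[0.015,0,0,0,0,0,0]]'
```

```text
time: 22.0
eef_pos: [0.4599, 0.2727, 0.1558]
tool_rot: [-1.558, -0.235, 0.234]
wrist_force: [-3.3, -1.9, 14.8]
grip_width: 0.0236
```

Touchdown came at TCP z 0.1558, against a predicted 0.1556. I relieve the push and release.

```bash
python3 -m jog '[[0.015,0,-0.0008,0,0,0,0],[0.015,0,0,0,0,0,0]]'; python3 -m jog '[[0.03,0,0,0,0,0,0],[0.04,0,0,0,0,0,0],[0.05,0,0,0,0,0,0],[0.055,0,0,0,0,0,0]]'
python3 - <<'E'
from h import *
im=ctrl.get_image("scene");overlay("scene",im,[],(215,150,325,260),5.4,"pics/pe.png")
E
```

```text
time: 22.2
eef_pos: [0.4597, 0.2727, 0.1558]
tool_rot: [-1.558, -0.235, 0.234]
wrist_force: [0.4, -1.0, -1.2]
grip_width: 0.0232
time: 22.6
eef_pos: [0.4596, 0.2727, 0.1557]
tool_rot: [-1.558, -0.234, 0.234]
wrist_force: [0.8, 0.5, 0.2]
grip_width: 0.0551
```

View pics/pe.png

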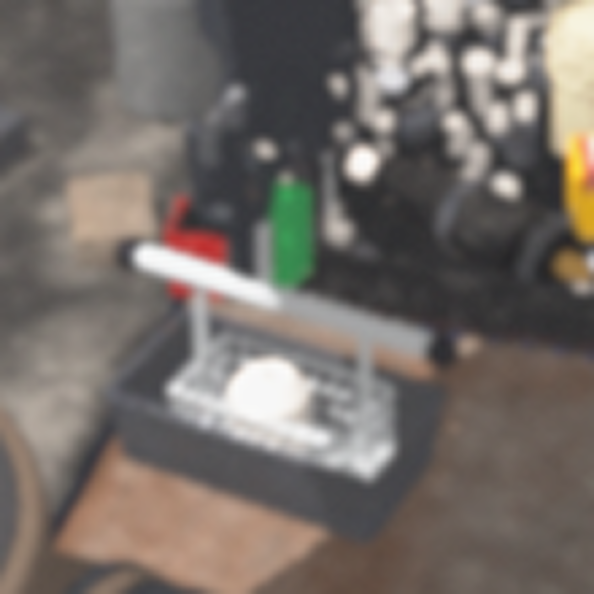

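The fingers are open and the basket stands in the tray. I retreat straight up and inspect.

```bash
python3 -m jog '[[0.06,0,-0.005,0,0,0,0],[0.06,0,-0.01,0,0,0,0],[0.06,0,-0.02,0,0,0,0],[0.06,0,-0.025,0,0,0,0],[0.06,0,-0.03,0,0,0,0],[0.06,0,-0.03,0,0,0,0],[0.06,0,-0.03,0,0,0,0],[0.06,0,0,0,0,0,0]]'
python3 -m jog '[[0.06,0.03,0,-0.03,0,0,0],[0.06,0.03,0,-0.03,0,0,0],[0.06,0.03,0,-0.03,0,0,0],[0.06,0.03,0,-0.03,0,0,0],[0.06,0.03,0,-0.03,0,0,0],[0.06,0.03,0,-0.03,0,0,0],[0.06,0.02,0,-0.03,0,0,0],[0.06,0,0,-0.03,0,0,0],[0.06,0,0,0,0,0,0],[0.06,0,0,0,0,0,0]]'
python3 - <<'E'
from h import *
im=ctrl.get_image("scene");overlay("scene",im,[],(215,150,325,260),5.4,"pics/pf.png")
im=ctrl.get_image("top");cv2.imwrite("pics/tf.png",cv2.resize(im[:,:,::-1],(800,600),interpolation=cv2.INTER_CUBIC));overlay("top",im,[],(215,150,315,240),7,"pics/tg.png")
E
```

```text
time: 23.45
eef_pos: [0.4612, 0.2735, 0.3105]
tool_rot: [-1.556, -0.239, 0.229]
wrist_force: [-0.4, 0.6, -0.2]
grip_width: 0.06
time: 24.45
eef_pos: [0.7211, 0.1014, 0.3055]
tool_rot: [-1.558, -0.233, 0.234]
wrist_force: [0.2, 0.3, 0.3]
grip_width: 0.06
```

View pics/pf.png

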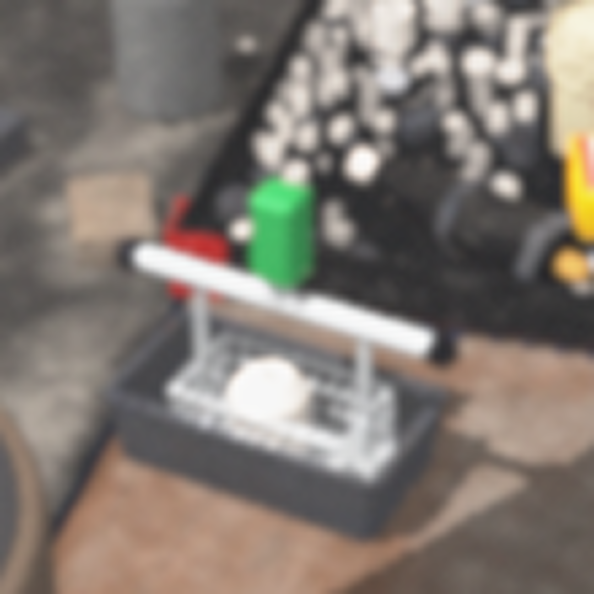

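View pics/tf.png

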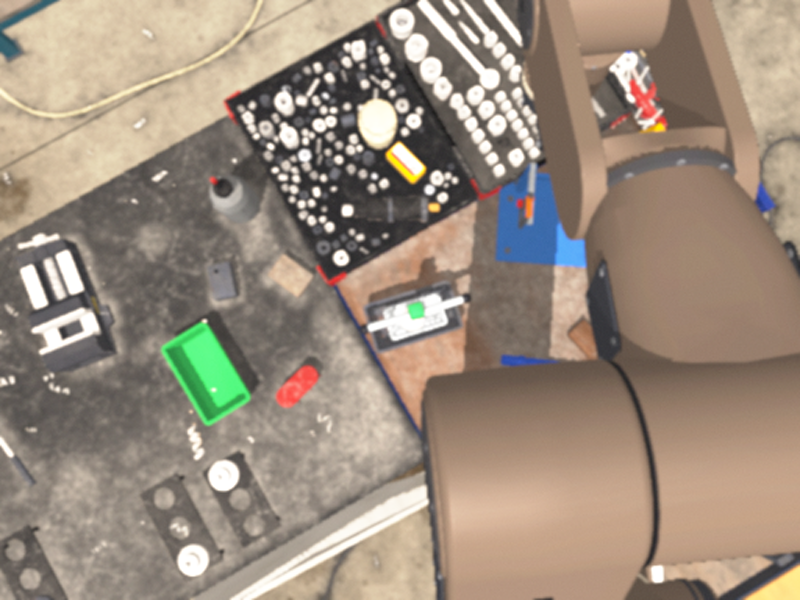

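View pics/tg.png

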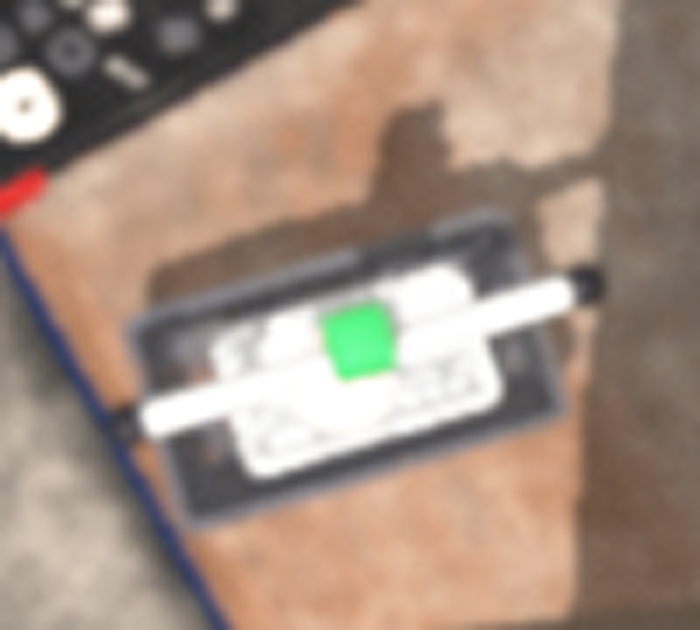

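The top view shows the basket square and centred in the tray, with clear dark floor all round it. The chuck shows at (268,390) in the scene crop, and the tray has not moved. The hand is clear, with zero wrist force. I run a quick numeric tilt check and then hand in.

Run:
```python
from h import *
np.set_printoptions(precision=4,suppress=True)
Q=lambda a,b:np.array([215+(a+.5)/7-.5,150+(b+.5)/7-.5]);S=lambda a,b:np.array([215+(a+.5)/5.4-.5,150+(b+.5)/5.4-.5])
print("grip top",tri(S(283,192),Q(358,338)),atz("top",Q(358,338),.168))
a,b=tri(S(130,255),Q(125,422)),tri(S(440,347),Q(590,285));print("bar ends",a,b,(a+b)/2,"tilt",(a-b)[2]/np.linalg.norm(a-b))
cs=np.array([atz("top",Q(*p),.045) for p in((133,327),(508,212),(567,410),(190,525))]);print("tray rim centre",cs.mean(0))
o=ctrl.observe();print(o["wrist_force"],np.abs(o["qd"]).max(),o["time"])
print(ctrl.finish_job())
```

```text
grip top [0.4611 0.2718 0.1651] [0.4602 0.2724 0.168 ]
bar ends [0.4351 0.3575 0.0989] [0.4844 0.1859 0.1053] [0.4597 0.2717 0.1021] tilt -0.0356992208698669
tray rim centre [0.4588 0.2735 0.045 ]
[-0.081   0.6291  0.5527] 0.008653092057954784 24.55
the job is handed in; nothing more can be done
None
```

The basket is standing released in the dark swarf tray with the drill chuck in it, and the job was handed in at about 24.6 s. No verdict was reported, so success is judged only from my own checks.

**Lift and draw-out:**
- I gripped the green block across x and lifted until the bar touched the keepers, after about 42 mm. The largest reading there was about 4 N above the carried weight.
- I then backed off 1.4 mm and drew the basket out level by 75 mm. No extra force showed at the wrist.

**Placing:** I carried it over the tray, turned it 21° to match, and lowered it until it touched the floor. The wrist force peaked at 14.8 N upward while pressing down, about 20 N on the tray with the weight, against the 35 N limit. I eased that off, released and backed away.

**Last checks:**
- **Position:** basket and tray centres agree within about 2 mm. The tray's rim centre is within about 2 mm of where I first measured it.
- **Height:** the floor was met within 0.2 mm of the height I predicted.
- **Chuck:** it is visible in the basket.
- **Robot:** the wrist force was below 1 N with the arm clear.

**Less certain:**
- **Tilt:** the two cameras gave a bar tilt of 0.036 rad, within pixel noise and under the 0.08 limit. The grip block's top lies within about 1–2 mm of the basket's centre, which suggests it is upright.
- **Bystanders:** the brush looked unmoved in the last top picture. The arm hid the carton completely, and the marker and block partly. The carry kept well above all of them, and no unexpected force showed.

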